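# Flip the kickstand down and hold the bike frame stub upright

### The job

On the plywood board a red bike frame stub leans against its rest post with its kickstand folded up. With the frame still leaning there, flip the kickstand all the way down, past its over-centre point until it snaps to its stop; then take hold of the bare seat post, bring the frame upright and finish while still holding it upright and still by the post, so that the clearance under the foot can be gauged. Never let the frame drop over onto its kickstand, and leave the other things on the bench where they are.

Things in the scene. Friction and masses are not known exactly. Their poses are not given: they have to be found in the camera images.
- test_board: Plywood board 240 x 195 x 12 mm lying fixed on the bench; origin on the bench under the tipping axis. Its x axis runs along the tipping axis (level), its y axis points to the kickstand side, z up. Two aluminium bearing blocks (tops 54 mm above the bench) at x = -75 and +75 mm; a steel rest post with rubber top (123 mm high, 28 mm diameter) at x = 0, y = -68 mm. It stands with y roughly towards the robot and x roughly to the robot's left.
- tip_axis (a point): Point on the tipping axis straight below the seat post when the frame is upright, 35 mm above the bench. Axes as those of the frame: x along the tipping axis, z up along the seat post, y to the kickstand side. The frame has a red hub shell across it (42 mm diameter, 78 mm wide) at z = 125 mm and a red tube stub rising to x = 70, z = 170 mm.
- frame_stub (a joint): Tipping angle of the frame about the board's x axis, rad: 0 = upright, positive = leaning away from the kickstand side; 0.28 = on the rest post (a stop, where it starts). Negative = tipping to the kickstand side; at about -0.16 the lowered foot meets the board. The frame (1.0 to 2.0 kg) is free to tip and falls to either side when let go; 1.5 to 4 N sideways at the post moves it.
- post_grip (a point): On the centre line of the bare round aluminium seat post (27 mm diameter, 72 mm clear above a black clamp collar 36 mm wide on the red seat tube), where to hold it: 235 mm from the tipping axis, 25 mm below the top of the post. The post is one rigid piece with the frame. Axes as those of the frame: x along the tipping axis, z along the post upwards, y to the kickstand side.
- kickstand (a joint): Kickstand angle, rad: 0 = folded (where it starts), pointing along the frame's -x, roughly level; 1.66 = fully down against its stop. The over-centre spring pushes it back up below 0.75 and snaps it down to its stop above 0.75; at first about 3.5 N downwards near the foot moves it. It swings in the plane of the frame's -x axis and the down-and-outward direction (0, 0.313, -0.950) in the frame's axes.
- stand_pivot (a point): Pivot of the kickstand, at (-45, +45, +120) mm from tip_axis in the frame's axes, frame behind it on the +x side. Behind the pivot (-x) the space above the leg is free apart from the frame's two stub tubes, which end at x = -68 mm in the frame axes (23 mm behind the pivot).
- stand_foot (a point): Centre of the rubber foot (16 mm diameter) at the end of the kickstand's round steel leg (12 mm diameter), 128 mm from the pivot.
- battery_pack: Black battery pack 105 x 67 x 54 mm, bystander.
- foam_pad: Purple foam pad 55 x 70 x 32 mm, bystander.
- hex_key: Hex key 35 x 110 x 11 mm, bystander.
- pliers: Blue pliers 60 x 163 x 17 mm, bystander.
- caliper: Steel caliper 78 x 220 x 8 mm, bystander.
- tape_measure: Yellow tape measure 67 x 82 x 37 mm, bystander.

How it is judged:
On the way, in this order (a step that is already met when the one before it is completed fails the run):
1. the kickstand is flipped fully down while the frame still leans on its rest post (value of joint kickstand above 1.5 rad and value of joint frame_stub above 0.15 rad), for 0.2 s.
2. the frame is held upright by its seat post (value of joint frame_stub between -0.07 and 0.07 rad and contact force between the fingers and bare_seat_post above 1 N), for 0.2 s.
At the end, for the whole second after the job is handed in: kickstand down at its stop (beyond 1.5 rad) and touched by nothing; frame within 0.07 rad (4 degrees) of upright and still (under 0.05 rad/s); the fingers hold the seat post with more than 1 N (all of step 2 and value of joint kickstand above 1.5 rad and velocity of joint frame_stub between -0.05 and 0.05 rad/s and contact force between kickstand and anything else below 0.5 N); the arm keeps its last pose, push and grip.
It fails at once if the frame dropped over onto its kickstand (value of joint frame_stub below -0.13 rad).
It fails at once if a bystander was shifted by more than 3 cm (distance of any of battery_pack, foam_pad, hex_key, pliers, caliper, tape_measure from where it was at the start of the episode above 0.03 m).
It also fails if it takes over 45 s, if anything falls off the work surface, if the arm or the gripper's body presses on something with over 40 N, if the wrist force passes 120 N, or if a joint passes its speed limit or range.

### The arm

A 7-joint arm with a two-finger parallel gripper is mounted at the origin on a cart in front of the work surface, level with it; the furniture and walls round the work are solid. World frame = base frame: x ahead of the robot, y to its left, z up, the work surface at z = 0. Lengths are in m, angles in rad, forces in N, time in s.
With the tool pointing down it reaches from about 0.4 to 0.875 m from the base axis. Payload 19.3 kg.
Tool frame: the origin (TCP) lies between the finger pads; the fingertips stand 8 mm ahead of it and the grasp point (between the pads) lies 11 mm behind it (r.tip_extent is the distance from the TCP to the fingertips, in m); z points along the fingers, y is the line along which they close (so a half turn about z gives the same grasp; the last joint's range is limited). The gripper opens to 85 mm and grips with 20 to 120 N. Pads are 22 mm wide; open, the fingers measure 114 mm over their backs; the gripper's body (76 mm by 85 mm) begins 54 mm behind the grasp point. The pads swing forward as they close: fully open they stand 13 mm farther back than shut.
Start: joints at [-0.07, 0.521, -0.036, 1.599, 0.021, 1.021, -0.113], TCP at [0.625, -0, 0.239] pointing down, gripper open.
Joint ranges: [-2.91, 2.91], [-0.3, 2.13], [-1.5, 1.42], [0.17, 2.43], [-1.26, 4.41], [0.16, 1.93], [-2.52, 2.52]. Speed limits (rad/s): [1.89, 1.89, 2.39, 2.39, 3.01, 3.01, 3.01].

### API

Orientations are given as a unit quaternion [x, y, z, w].
In Python, from station import monitor, viewer, r gives the robot as it stands. The module is installed in compiled form; this text tells all that it offers.
- The arm moves only by the tool move_arm, never from a script. Its argument "series" is a list of rows, each a list of 2 entries, a list of its own where there are three numbers: the shift along the tool's x, y, z in m, then the turn about the tool's z in rad. In form: [[[tx, ty, tz], yaw], ...]. A call has 1 to 10 rows; each row is the pose to reach, as a shift and turn from the pose commanded when the call began, along the tool's axes at that moment; what a row does not reach only later rows make up. A row lasts 1/12 s, in which the tool goes at most 41.7 mm and 7.16 degrees, less where a joint would pass 70% of its speed; a pose out of reach is approached as far as the arm can. A call with a gripper value outside its range is refused whole. "claw" is the closure, from -1 (fully open) to 1 (shut), so that 0 is half open, set as the call begins (left out, the last holds). The fingers move at their own pace and stop on an object; "squeeze" is the grip in N (left out, the last holds). Time passes only in rows, so rows that repeat a pose let the fingers close. It gives the time, the measured TCP pose, the force, the opening and the grip force at its end, in the units of the state.
- monitor.sense(): the state, without advancing time (a new reading comes with each control period).
- viewer.capture(name): name is "scene" or "side" or "wrist"; returns (picture, depth): 420x560x3 uint8, blue, green, red; 420x560 float32, m along the optical axis (not along the pixel's ray), 0 where there is no reading.
- viewer.get_calibration(name): a dict with "camera_matrix" (3x3 intrinsics, pixels), "R" (3x3) and "t" (3): a world point X has camera coordinates R X + t; the wrist camera has in their place "T_tool_cam" (4x4, takes a point from camera to tool coordinates, whose origin is the TCP and whose axes are the flange's). Camera axes: x right, y down, z forward; pixel columns grow to the right and rows downward; lengths in m; the calibration is good to about 2 mm. A picture is of the moment at which its call begins: read the wrist's pose just before it. get_calibration takes no time and is no camera call.
- r.sign_off(): hands the job in; it is judged then, once.
The state is a dict: "t": time; "joint_positions": joint angles; "dq": joint speeds; "joint_torque": joint torques, N m; "eef_pos": TCP position; "eef_rot": TCP orientation; "contact_force": force on the tool from outside, world axes, zero at the start; "torque": the same for the moment, N m; "opening": finger opening in m; "grip_force": force on a finger pad.
Only numpy, scipy, OpenCV 4.12 (cv2) and the standard library are available. Lean on these libraries where they do the work, as an engineer would, in place of code of your own. Each camera call takes 0.05 s, during which the arm holds its last target. There are 200 camera calls.

## Working session

There is one attempt and no reset: what is moved stays moved. The work goes in short steps, Python scripts to look and compute and a tool call to move; the robot and the scene stay as the last step left them, time stands still between calls to the robot, and variables do not carry over. Pictures are saved under pics/ and viewed, at most 10 in all, crops included, and the job is handed in when it is done.

Besides the shell and the picture viewer there is one more tool, called as a command line: name --argument value ..., lists and objects as JSON in quotes. move_arm: Moves the arm, as the interface text tells. Its arguments: {"type":"object","properties":{"series":{"type":"array"},"claw":{"type":"number"},"squeeze":{"type":"number"}},"required":["series"]}

```bash
mkdir -p pics; python3 - <<'E'
from station import monitor, viewer, r
import cv2, numpy as np
s=monitor.sense()
print(s['t'],s['eef_pos'],s['eef_rot'],s['opening'],r.tip_extent)
for n in ['scene','side']:
    p,d=viewer.capture(n); cv2.imwrite(f'pics/{n}0.png',p); np.save(f'pics/{n}0.npy',d)
    c=viewer.get_calibration(n); print(n,c)
print(viewer.get_calibration('wrist'))
E
```

```text
0.0 [ 6.24670222e-01 -3.03348698e-05  2.38711876e-01] [ 7.07103232e-01  7.07110097e-01 -4.34067322e-04 -3.76334346e-04] 0.0853527651699742 0.008
scene {'camera_matrix': array([[422.78698959,   0.        , 286.82988589],
       [  0.        , 422.78698959, 209.97723517],
       [  0.        ,   0.        ,   1.        ]]), 'R': array([[-0.84539844, -0.53377521,  0.01963392],
       [-0.3354911 ,  0.50203336, -0.79712497],
       [ 0.41562867, -0.68047522, -0.60349506]]), 't': array([0.35548935, 0.33885712, 1.16405414])}
side {'camera_matrix': array([[392.36339688,   0.        , 277.20003059],
       [  0.        , 392.36339688, 206.35042457],
       [  0.        ,   0.        ,   1.        ]]), 'R': array([[-0.93788325, -0.34682829, -0.0092278 ],
       [-0.21190914,  0.59369282, -0.77628818],
       [ 0.27471718, -0.72611223, -0.63031064]]), 't': array([0.41231705, 0.29911634, 0.94121613])}
{'camera_matrix': array([[304.48142049,   0.        , 278.88845632],
       [  0.        , 304.48142049, 213.16372669],
       [  0.        ,   0.        ,   1.        ]]), 'T_tool_cam': array([[-7.58486912e-04, -9.58763139e-01, -2.84205328e-01,
         7.39110125e-02],
       [ 9.99999707e-01, -6.97117449e-04, -3.17081234e-04,
         1.94650874e-04],
       [ 1.05881305e-04, -2.84205485e-01,  9.58763386e-01,
        -1.34755116e-01],
       [ 0.00000000e+00,  0.00000000e+00,  0.00000000e+00,
         1.00000000e+00]])}
```

View pics/scene0.png

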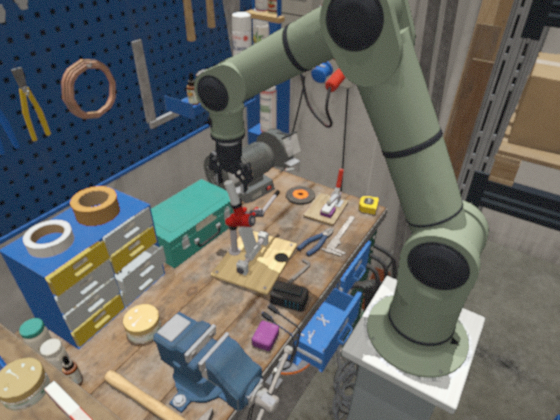

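View pics/side0.png

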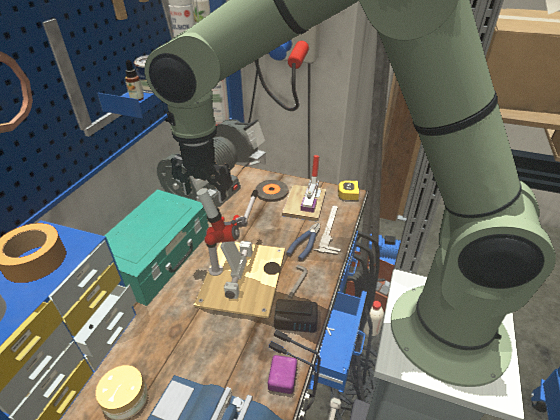

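```bash
python3 - <<'E'
from station import monitor, viewer, r
import cv2, numpy as np
p=cv2.imread('pics/side0.png')[160:330,170:350]; q=cv2.imread('pics/scene0.png')[150:320,190:370]
cv2.imwrite('pics/c1.png',np.hstack([cv2.resize(x,(400,378),interpolation=2) for x in (p,q)]))
p,d=viewer.capture('wrist'); cv2.imwrite('pics/w0.png',p); np.save('pics/w0.npy',d)
E
```

```text
(no output)
```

View pics/c1.png

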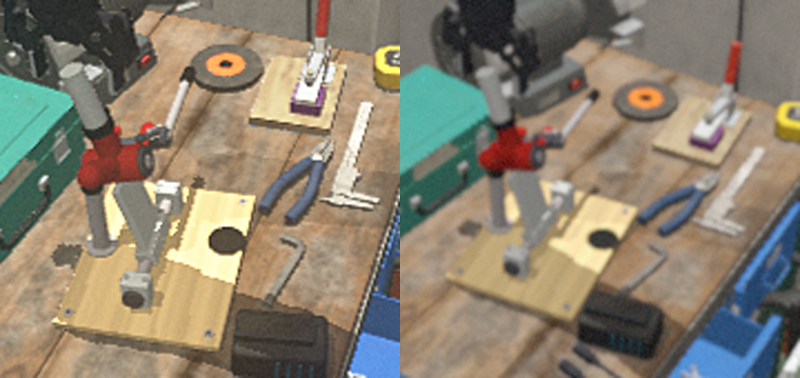

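View pics/w0.png

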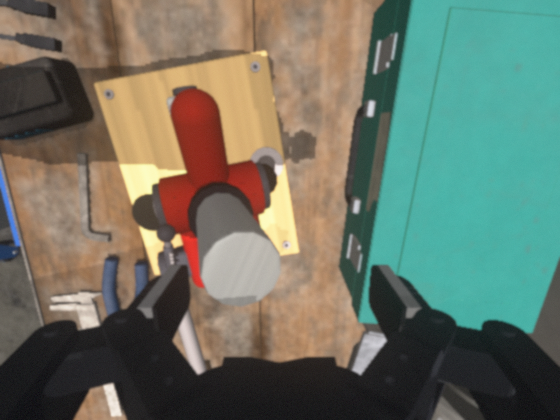

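```bash
cat > h.py <<'E'
import numpy as np
from scipy.spatial.transform import Rotation as R
from station import viewer
def cam(name,pos=None,rot=None):
    c=viewer.get_calibration(name);K=c['camera_matrix']
    if name=='wrist':
        T=np.eye(4);T[:3,:3]=R.from_quat(rot).as_matrix();T[:3,3]=pos
        M=T@c['T_tool_cam'];return K,M[:3,:3],M[:3,3]
    return K,c['R'].T,-c['R'].T@c['t']
def ray(C,uv):
    K,Rm,o=C;return o,Rm@np.linalg.inv(K)@np.array([uv[0],uv[1],1.])
def plane(C,uv,z):
    o,d=ray(C,uv);return o+d*(z-o[2])/d[2]
def dep(C,uv,D):
    o,d=ray(C,uv);u,v=map(int,uv);return o+d*np.median(D[v-1:v+2,u-1:u+2])
def proj(C,X):
    K,Rm,o=C;c=K@Rm.T@(np.asarray(X)-o);return c[:2]/c[2]
E
python3 - <<'E'
from h import *
from station import monitor
np.set_printoptions(precision=4,suppress=True)
s=monitor.sense();C=cam('wrist',s['eef_pos'],s['eef_rot']);D=np.load('pics/w0.npy')
P={k:plane(C,u,.012) for k,u in dict(A=(97,85),B=(265,52),Cc=(298,252),s1=(108,94),s2=(255,68),s3=(286,244)).items()}
for k,v in P.items(): print(k,v, dep(C,{'A':(97,85),'B':(265,52),'Cc':(298,252)}.get(k,(108,94)),D))
print('AB',np.linalg.norm(P['A']-P['B']),'BC',np.linalg.norm(P['Cc']-P['B']))
for n,u in dict(posttop=(238,270),post=(222,215),restp=(267,157),hubL=(190,205),tube=(195,100),foot=(200,350),leg=(188,320)).items(): print(n,dep(C,u,D))
b=P['A']-P['B'];y=b[:2]/np.linalg.norm(b[:2]);c=P['B']-P['Cc'];x=c[:2]/np.linalg.norm(c[:2])
print('yaw of board y from -x',np.arctan2(-y[1],-y[0]),'x from +y',np.arctan2(-x[0],x[1]))
E
```

```text
A [0.4243 0.1141 0.012 ] [0.4248 0.114  0.0128]
B [0.6099 0.1467 0.012 ] [0.6099 0.1468 0.0112]
Cc [ 0.6492 -0.0855  0.012 ] [ 0.65   -0.0905  0.0007]
s1 [0.435  0.1048 0.012 ] [0.4364 0.1045 0.0148]
s2 [0.5988 0.131  0.012 ] [0.4364 0.1045 0.0148]
s3 [ 0.6337 -0.0744  0.012 ] [0.4364 0.1045 0.0148]
AB 0.1884202243152651 BC 0.2354672450905441
posttop [0.6119 0.0287 0.2853]
post [0.6032 0.0401 0.2622]
restp [0.6116 0.0379 0.0348]
hubL [0.5782 0.0326 0.2192]
tube [0.5798 0.0857 0.1995]
foot [ 0.5588 -0.108   0.1623]
leg [ 0.5527 -0.0759  0.1663]
yaw of board y from -x 0.17390981435559044 x from +y 0.1676652503854771
```

```bash
python3 - <<'E'
from h import *
from station import monitor
import cv2
np.set_printoptions(precision=4,suppress=True)
s=monitor.sense();C=cam('wrist',s['eef_pos'],s['eef_rot']);D=np.load('pics/w0.npy')
K,Rm,o=C
v,u=np.mgrid[180:310,180:300]
X=o+(np.stack([u,v,np.ones_like(u)],-1)@np.linalg.inv(K).T*D[180:310,180:300,None])@Rm.T
m=(X[...,2]>.277)&(X[...,2]<.295)&(X[...,1]>.005)
n,l,st,ce=cv2.connectedComponentsWithStats(m.astype(np.uint8));i=1+st[1:,4].argmax()
pts=X[l==i];print(len(pts),pts.min(0),pts.max(0),pts.mean(0),ce[i]+180)
cap=pts.mean(0)
a=.17;ex=np.array([-np.sin(a),np.cos(a),0]);ey=np.array([-np.cos(a),-np.sin(a),0]);ez=np.array([0,0,1.])
O=cap+.26*np.sin(.28)*ey;O[2]=0;print('O',O)
def F(x,y,z,t=.28):
    return O+ex*x+ey*(y*np.cos(t)-z*np.sin(t))+ez*(.035+y*np.sin(t)+z*np.cos(t))
cs={n:cam(n) for n in('side','scene')}
for n in cs:
    im=cv2.imread(f'pics/{n}0.png')
    for q in [F(-.173,.045,.120),F(-.045,.045,.12),F(0,0,.26),F(0,0,.188),O+ex*.075+ez*.054,O-ex*.075+ez*.054,F(.07,0,.17)]:
        p=proj(cs[n],q);print(n,q,p);cv2.circle(im,tuple(int(round(t)) for t in p),1,(0,255,0),-1)
    c=im[150:300,180:330];cv2.imwrite(f'pics/k_{n}.png',cv2.resize(c,(400,400),interpolation=2))
cv2.imwrite('pics/k.png',np.hstack([cv2.imread('pics/k_side.png'),cv2.imread('pics/k_scene.png')]))
E
```

```text
5265 [0.5974 0.0153 0.277 ] [0.6253 0.0419 0.2894] [0.6121 0.0301 0.2848] [238.3858 265.1827]
O [0.5412 0.0179 0.    ]
side [ 0.5606 -0.1543  0.1628] [255.3858 192.9859]
side [ 0.5389 -0.0281  0.1628] [244.1392 222.6588]
side [0.6121 0.0301 0.2849] [201.6729 191.7127]
side [0.5924 0.0267 0.2157] [213.2654 215.45  ]
side [0.5285 0.0918 0.054 ] [231.1256 285.8487]
side [ 0.5539 -0.056   0.054 ] [245.7133 244.3621]
side [0.5757 0.0949 0.1984] [206.8489 240.7735]
scene [ 0.5606 -0.1543  0.1628] [276.9342 192.9881]
scene [ 0.5389 -0.0281  0.1628] [260.3805 214.5601]
scene [0.6121 0.0301 0.2849] [227.3808 182.9204]
scene [0.5924 0.0267 0.2157] [234.7732 203.8074]
scene [0.5285 0.0918 0.054 ] [241.1265 263.9783]
scene [ 0.5539 -0.056   0.054 ] [262.1098 234.7022]
scene [0.5757 0.0949 0.1984] [225.1176 222.1867]
```

View pics/k.png

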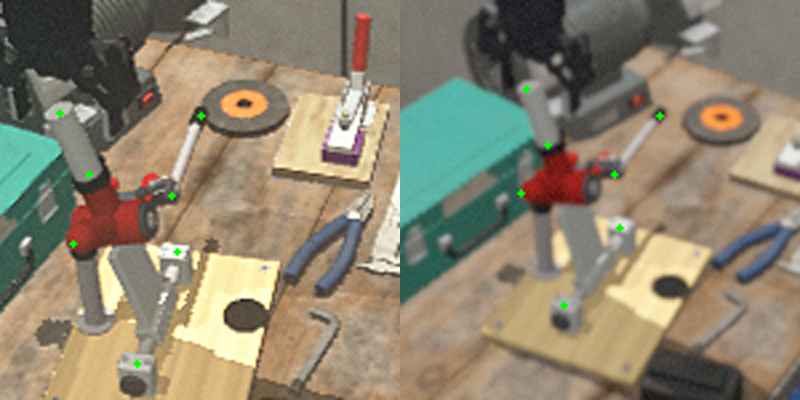

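move_arm --series '[[[-0.04,0,0],0],[[-0.08,0,0],0],[[-0.12,-0.02,0],-0.05],[[-0.145,-0.05,0],-0.1],[[-0.145,-0.072,0],-0.17],[[-0.145,-0.072,0],-0.17],[[-0.145,-0.072,0],-0.17]]'

```text
t: 0.73
eef_pos: [0.5522, -0.1458, 0.2396]
eef_rot: [0.645, 0.764, 0.0, 0.0]
contact_force: [0.9, 0.5, 0.5]
opening: 0.0858
grip_force: 0.0
```

move_arm --series '[[[0,0,0],0],[[0,0,0],0],[[0,0,0],0],[[0,0,0],0],[[0,0,0],0],[[0,0,0],0],[[0,0,0],0],[[0,0,0],0]]' --claw 1 --squeeze 30

```text
t: 1.4
eef_pos: [0.553, -0.145, 0.2393]
eef_rot: [0.645, 0.765, -0.0, -0.0]
contact_force: [0.6, -0.4, 0.2]
opening: -0.0005
grip_force: 0.0
```

move_arm --series '[[[0,0,0.025],0],[[0,0,0.05],0],[[0,0,0.05],0],[[0,0,0.058],0],[[0,0,0.062],0],[[0,0,0.062],0]]'

```text
t: 1.9
eef_pos: [0.5531, -0.1452, 0.1776]
eef_rot: [0.645, 0.765, 0.0, 0.0]
contact_force: [0.6, 0.3, 2.6]
opening: -0.0002
grip_force: 1.1
```

```bash
python3 - <<'E'
from station import viewer
import cv2,numpy as np
p=viewer.capture('side')[0]; q=viewer.capture('wrist')[0]
cv2.imwrite('pics/s1.png',np.hstack([cv2.resize(p[130:290,180:340],(400,400),interpolation=2),cv2.resize(q[:,70:490],(400,400))]))
E
```

```text
(no output)
```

View pics/s1.png

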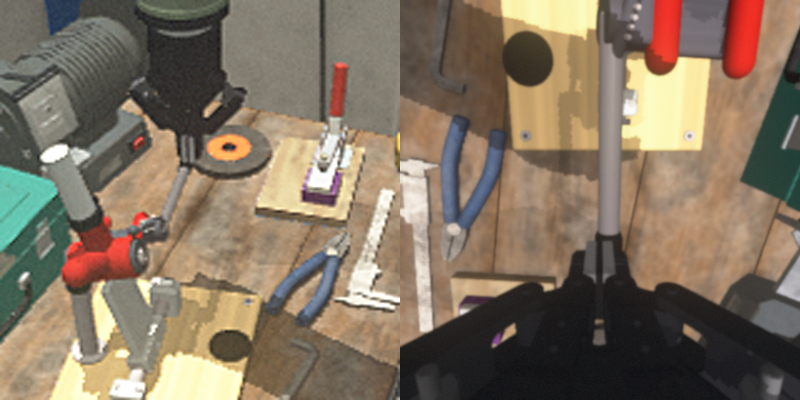

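move_arm --series '[[[0,-0.004,0.01],0],[[0,-0.009,0.019],0],[[-0.001,-0.014,0.028],0],[[0.004,-0.019,0.037],0],[[0.009,-0.024,0.045],0],[[0.014,-0.028,0.052],0],[[0.014,-0.028,0.052],0]]'

```text
t: 2.58
eef_pos: [0.5216, -0.1351, 0.1241]
eef_rot: [0.644, 0.765, -0.0, -0.001]
contact_force: [0.7, 0.4, 0.3]
opening: 0.0002
grip_force: 0.0
```

```bash
python3 - <<'E'
from station import viewer
import cv2,numpy as np
p=viewer.capture('side')[0]; q=viewer.capture('wrist')[0]
cv2.imwrite('pics/s2.png',np.hstack([cv2.resize(p[130:290,180:340],(400,400),interpolation=2),cv2.resize(q[:,70:490],(400,400))]))
E
```

```text
(no output)
```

View pics/s2.png

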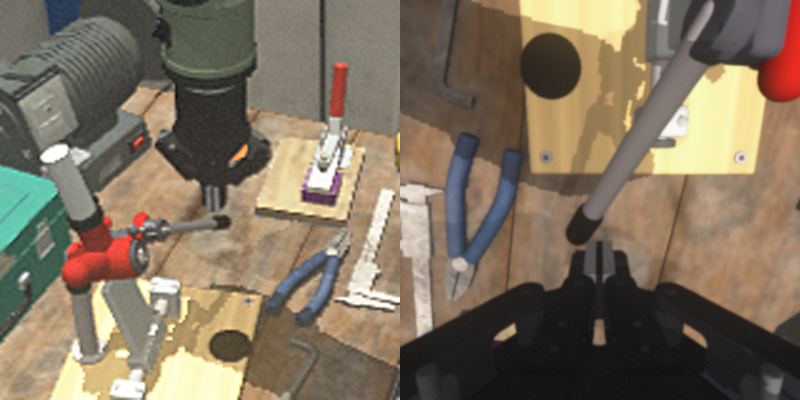

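```bash
python3 - <<'E'
from h import *
from station import monitor
import cv2
np.set_printoptions(precision=4,suppress=True)
O=np.array([.5412,.0179,0]);a=.17;B=np.array([[-np.sin(a),np.cos(a),0],[-np.cos(a),-np.sin(a),0],[0,0,1]])
for k in range(2):
    s=monitor.sense();C=cam('wrist',s['eef_pos'],s['eef_rot']);q,D=viewer.capture('wrist')
    print(s['t'],s['contact_force'],'tcp board',B@(s['eef_pos']-O))
    # leg/foot px from the view: foot (580,225)->, leg (650,130)
    for u,v in [(180,225),(187,215),(215,175),(250,130)]:
        X=dep(C,(70+u*1.05,v*1.05),D); print((u,v),B@(X-O))
print(q.shape, cv2.absdiff(q,q).sum())
cv2.imwrite('pics/w3.png',q)
E
```

```text
2.6833 [0.5931 0.1892 0.4041] tcp board [-0.1486  0.0438  0.1254]
(180, 225) [-0.1366  0.0547  0.0975]
(187, 215) [-0.1274  0.0501  0.1059]
(215, 175) [-0.1008  0.0358  0.1258]
(250, 130) [-0.0796  0.0233  0.1429]
2.7333 [-0.1568  0.2191 -0.1398] tcp board [-0.1488  0.0435  0.1256]
(180, 225) [-0.1739  0.0612  0.0005]
(187, 215) [-0.1636  0.0543  0.001 ]
(215, 175) [-0.1255  0.0284  0.0002]
(250, 130) [-0.0835  0.0078  0.0545]
(420, 560, 3) 0
```

View pics/w3.png

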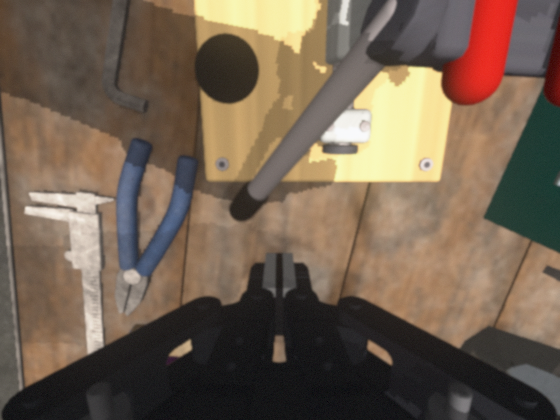

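move_arm --series '[[[-0.01,0,-0.02],0],[[-0.02,0,-0.06],0],[[-0.02,0,-0.1],0],[[-0.02,0,-0.14],0],[[-0.02,0,-0.18],0],[[0,0,-0.2],0],[[0,0,-0.2],0],[[0,0,-0.2],0],[[0,0,-0.2],0]]' --claw -1

```text
t: 3.53
eef_pos: [0.5229, -0.1363, 0.3249]
eef_rot: [0.645, 0.765, -0.0, -0.0]
contact_force: [-0.2, -0.6, -0.2]
opening: 0.0857
grip_force: 0.0
```

```bash
python3 - <<'E'
from h import *
from station import monitor
import cv2
np.set_printoptions(precision=4,suppress=True)
O=np.array([.5412,.0179,0]);a=.17;B=np.array([[-np.sin(a),np.cos(a),0],[-np.cos(a),-np.sin(a),0],[0,0,1]])
s=monitor.sense();print(s['t'],s['opening'],'tcp',B@(s['eef_pos']-O),s['joint_positions'])
C=cam('wrist',s['eef_pos'],s['eef_rot']);q,D=viewer.capture('wrist')
t=.28
F=lambda x,y,z:O+B.T@np.array([x,y*np.cos(t)-z*np.sin(t),.035+y*np.sin(t)+z*np.cos(t)])
p=F(0,0,.26);print('pred post top px',proj(C,p))
d=np.array([0,.313,-.95]);f=np.array([-.045,.045,.12])+.128*(np.array([-np.cos(1.66),0,0])+np.sin(1.66)*d)
print('pred foot px',proj(C,F(*f)),B@(F(*f)-O))
cv2.imwrite('pics/w4.png',np.hstack([cv2.resize(q,(500,375)),cv2.resize(viewer.capture('side')[0][140:300,190:310],(281,375),interpolation=2)]))
E
```

```text
3.5333 0.0856871613439037 tcp [-0.1489  0.0442  0.3249] [ 0.1974  0.3029 -0.0673  1.7116  0.0224  1.1281  0.2934]
pred post top px [519.4988 -40.2924]
pred foot px [247.8676  87.7334] [-0.0336  0.0819  0.0574]
```

View pics/w4.png

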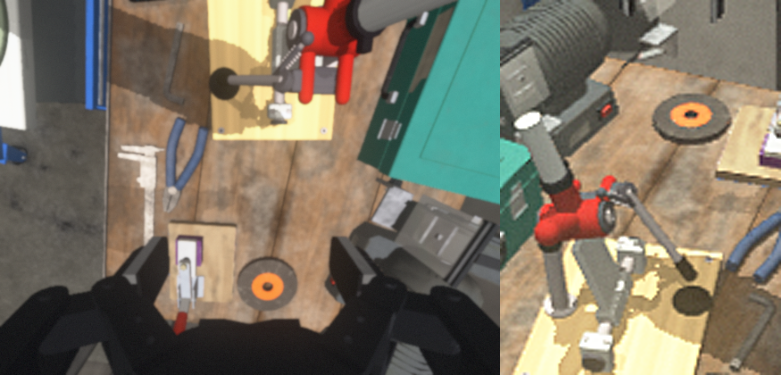

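move_arm --series '[[[0.02,0.015,0],-0.12],[[0.04,0.03,0],-0.24],[[0.06,0.045,0],-0.36],[[0.08,0.06,0],-0.48],[[0.1,0.075,0],-0.6],[[0.12,0.09,0],-0.72],[[0.14,0.105,0],-0.84],[[0.149,0.109,0],-0.96],[[0.149,0.109,0],-1.08],[[0.149,0.109,0],-1.2]]'

```text
t: 4.47
eef_pos: [0.6053, 0.0298, 0.3239]
eef_rot: [0.097, 0.995, -0.0, -0.001]
contact_force: [-0.7, -0.5, -0.5]
opening: 0.086
grip_force: 0.0
```

move_arm --series '[[[0,0,0],-0.12],[[0,0,0],-0.24],[[0,0,0],-0.36],[[0,0,0],-0.371],[[0,0,0],-0.371]]'

```text
t: 4.88
eef_pos: [0.6052, 0.0287, 0.3244]
eef_rot: [-0.083, 0.997, 0.0, -0.001]
contact_force: [-0.6, -0.1, 0.2]
opening: 0.0856
grip_force: 0.0
```

```bash
python3 - <<'E'
from h import *
from station import monitor
import cv2
np.set_printoptions(precision=4,suppress=True)
O=np.array([.5412,.0179,0]);a=.17;B=np.array([[-np.sin(a),np.cos(a),0],[-np.cos(a),-np.sin(a),0],[0,0,1]])
s=monitor.sense();print(s['t'],'tcp',B@(s['eef_pos']-O),s['joint_positions']);print((B@R.from_quat(s['eef_rot']).as_matrix()))
C=cam('wrist',s['eef_pos'],s['eef_rot']);q,D=viewer.capture('wrist')
K,Rm,o=C
v,u=np.mgrid[0:420,0:560]
X=(o+(np.stack([u,v,np.ones_like(u)],-1)@np.linalg.inv(K).T*D[...,None])@Rm.T-O)@B.T
m=(abs(X[...,2]-.285)<.007)&(abs(X[...,0])<.03)&(abs(X[...,1]+.07)<.03)
print(m.sum(),X[m].min(0),X[m].max(0),X[m].mean(0))
E
```

```text
4.8833 tcp [-0.0002 -0.0649  0.3244] [ 0.1533  0.4441 -0.4332  1.528   0.1932  1.2136  1.4266]
[[ 0.0033  1.      0.0004]
 [ 1.     -0.0033  0.0014]
 [ 0.0014  0.0004 -1.    ]]
1436 [-0.0151 -0.085   0.2781] [ 0.011  -0.057   0.2896] [-0.0021 -0.0691  0.2846]
```

move_arm --series '[[[0,-0.002,0.03],0],[[0,-0.002,0.055],0],[[0,-0.002,0.074],0],[[0,-0.002,0.074],0],[[0,-0.002,0.074],0]]'

```text
t: 5.35
eef_pos: [0.6054, 0.0273, 0.251]
eef_rot: [-0.084, 0.996, 0.0, -0.001]
contact_force: [-0.4, -0.6, 0.2]
opening: 0.0856
grip_force: 0.0
```

move_arm --series '[[[0,0,0],0],[[0,0,0],0],[[0,0,0],0],[[0,0,0],0],[[0,0,0],0],[[0,0,0],0],[[0,0,0],0],[[0,0,0],0]]' --claw 1 --squeeze 40

```text
t: 6.02
eef_pos: [0.6061, 0.0257, 0.2522]
eef_rot: [-0.084, 0.996, -0.001, 0.001]
contact_force: [0.2, -8.4, 8.1]
opening: 0.026
grip_force: 40.0
```

move_arm --series '[[[0.004,0,-0.001],0],[[0.01,0,-0.003],0],[[0.016,0,-0.004],0],[[0.022,0,-0.005],0],[[0.028,0,-0.006],0],[[0.034,0,-0.007],0],[[0.04,0,-0.008],0],[[0.046,0,-0.0085],0],[[0.052,0,-0.009],0],[[0.057,0,-0.009],0]]'

```text
t: 6.85
eef_pos: [0.5497, 0.0161, 0.2608]
eef_rot: [-0.084, 0.996, -0.001, 0.001]
contact_force: [3.0, -8.1, 1.9]
opening: 0.0263
grip_force: 39.8
```

move_arm --series '[[[0.004,0,0],0],[[0.0065,0,0],0],[[0.008,0,0],0],[[0.008,0,0],0],[[0.008,0,0],0],[[0.008,0,0],0]]'

```text
t: 7.35
eef_pos: [0.5421, 0.0148, 0.2609]
eef_rot: [-0.084, 0.996, -0.001, 0.001]
contact_force: [2.7, -9.0, 2.4]
opening: 0.0264
grip_force: 39.7
```

```bash
python3 - <<'E'
from h import *
from station import monitor
import cv2
np.set_printoptions(precision=4,suppress=True)
O=np.array([.5412,.0179,0]);a=.17;B=np.array([[-np.sin(a),np.cos(a),0],[-np.cos(a),-np.sin(a),0],[0,0,1]])
s=monitor.sense();print(s['t'],'tcp',B@(s['eef_pos']-O),s['contact_force'],s['grip_force'])
for n in ('scene','side'):
    p,D=viewer.capture(n);C=cam(n);K,Rm,o=C
    print(n,'pred hub ctr/stub tip',proj(C,O+[0,0,.16]),proj(C,O+B.T@[.07,0,.205]))
    v,u=np.mgrid[0:420,0:560]
    X=(o+(np.stack([u,v,np.ones_like(u)],-1)@np.linalg.inv(K).T*D[...,None])@Rm.T-O)@B.T
    # red stub tip: y spread centre per section
    im=p.astype(int);red=(im[...,2]>90)&(im[...,1]<60)&(im[...,0]<70)&(abs(X[...,0])<.12)&(abs(X[...,1])<.12)&(X[...,2]>.06)&(X[...,2]<.26)
    print(red.sum(),X[red].min(0),X[red].max(0))
    cv2.imwrite(f'pics/f_{n}.png',p)
    for th in(-.1,0,.1):
        print(th,proj(C,O+B.T@np.array([.07,-.17*np.sin(th),.035+.17*np.cos(th)])))
a_,b_=[cv2.imread(f'pics/f_{n}.png') for n in('scene','side')]
cv2.imwrite('pics/f.png',np.hstack([cv2.resize(a_[130:290,180:340],(400,400)),cv2.resize(b_[150:310,170:330],(400,400))]))
E
```

```text
7.35 tcp [-0.0032 -0.0004  0.2609] [ 2.7263 -8.9996  2.3942] 39.73529756069183
scene pred hub ctr/stub tip [251.0145 222.7692] [239.5318 224.5745]
303 [-0.0614 -0.0312  0.1497] [0.0659 0.0336 0.2124]
-0.1 [244.8859 226.3417]
0 [239.5318 224.5745]
0.1 [234.2506 223.284 ]
side pred hub ctr/stub tip [235.8149 234.8325] [226.2266 241.1797]
166 [-0.0353 -0.0368  0.1526] [0.0677 0.0299 0.2112]
-0.1 [233.453  242.3557]
0 [226.2266 241.1797]
0.1 [219.1084 240.5453]
```

View pics/f.png

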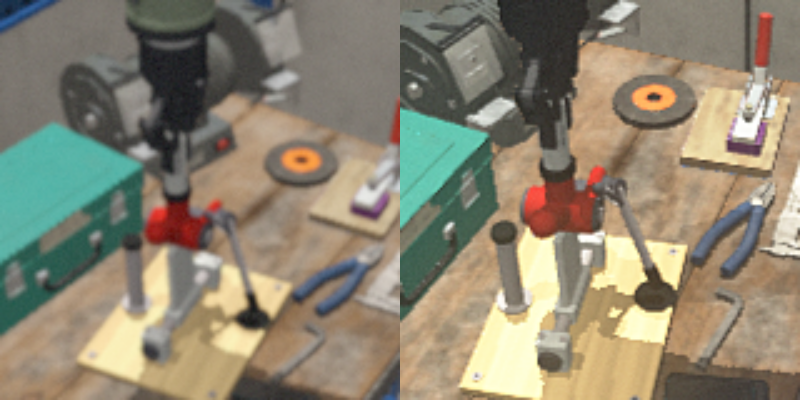

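move_arm --series '[[[0,0,0],0],[[0,0,0],0],[[0,0,0],0],[[0,0,0],0],[[0,0,0],0],[[0,0,0],0]]'

```text
t: 7.95
eef_pos: [0.5422, 0.0148, 0.2609]
eef_rot: [-0.084, 0.996, -0.001, 0.001]
contact_force: [2.3, -8.8, 1.9]
opening: 0.0264
grip_force: 39.7
```

```bash
python3 -c "
from station import monitor,r
s=monitor.sense();print(s['eef_pos'],abs(s['dq']).max(),s['grip_force']);print(r.sign_off())"
```

```text
[0.54217399 0.01482198 0.26086767] 0.002232158085536113 39.735873341560364
the job is handed in; nothing more can be done
None
```

I flipped the kickstand down to its stop while the frame was still leaning, then brought the frame upright and handed the job in at about 8 s, with the gripper holding it still by the seat post at about 40 N. The sign-off returned no verdict.

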